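# Unclip the sample-chamber cover and hold it aligned over the screw holes

## Task

Pull the blue cover plate up out of its snap-in dock by its grip rib, carry it to the aluminium sample chamber and hold it level about 1 cm above the chamber, each of its three holes over the matching threaded hole, so that a colleague can start the screws. Finish while still holding it there: do not let the cover touch the chamber, do not put it down or let go, and leave the mouse, jar, tweezers and screw dish where they are.

Things in the scene. Friction and masses are not known exactly. Their poses are not given: they have to be found in the camera images.
- cover_grip (a point): Centre of the upright grip rib of the loose blue plastic cover, 30 mm above the cover's underside; z up, axes as cover. The rib stands on the middle of the plate, 44 mm long in x, 16 mm thick in y (pinch it across y), from 6 to 42 mm above the underside.
- cover: The blue cover (about 160 g), origin at the centre of its underside. Plate 100 (x) x 70 (y) x 6 mm with three 14 mm through holes: two at the +x end, one at the -x end. At the start it lies flat on the dock's floor, 12 mm above the bench, held by two catches that give way to a straight upward pull of about 10 N in all.
- hole0 (a point): Centre, at the underside, of the cover's 14 mm hole at x = +38, y = +23 mm in the cover's frame; belongs over thread0.
- hole1 (a point): Centre, at the underside, of the cover's 14 mm hole at x = +38, y = -23 mm; belongs over thread1.
- hole2 (a point): Centre, at the underside, of the cover's 14 mm hole at x = -38, y = 0 mm; belongs over thread2.
- dock: Fixed cream parking dock, 156 (x) x 92 (y) mm, origin at the centre of its underside; the cover lies centred in it, same axes. Floor 12 mm up, low rim up to 20 mm with 1.5 mm play. At each x end a black housing (36 mm high, x = 61 to 77 mm) with a sprung steel ball overhanging the cover's end edge by 1.5 mm.
- chamber: Fixed aluminium sample chamber block, 100 (x) x 70 (y) x 30 mm high, origin at the centre of its underside, with a round 37 mm well holding a sample and three 6 mm threaded holes in its top face: two at the +x end, one at the -x end, the same pattern as the cover's holes. z is up.
- chamber_top (a point): Centre of the chamber's top face, 30 mm above the bench, axes as the chamber's.
- thread0 (a point): Mouth of the chamber's threaded hole at x = +38, y = +23 mm in the chamber's frame, on its top face.
- thread1 (a point): Mouth of the threaded hole at x = +38, y = -23 mm.
- thread2 (a point): Mouth of the threaded hole at x = -38, y = 0 mm.
- mouse: Bystander: black computer mouse, 105 x 58 x 30 mm, origin under its centre.
- sample_jar: Bystander: small amber jar with a white cap, 44 mm across, 55 mm high, origin under its centre.
- tweezers: Bystander: green tweezers lying flat along their x axis, about 125 x 10 x 8 mm, origin under the middle.
- screw_dish: Bystander: white round dish of screws, 68 mm across, 20 mm high, origin under its centre.
There are look-alikes about, which are no part of the job. What is meant by the dock is not green, turquoise or yellow, and is the smaller of those in its own colour.

How it is judged:
On the way:
1. the cover is pulled clear of its dock, at least 30 mm above the dock's floor (z of cover in the frame of dock above 0.042 m and contact force between cover and the fingers above 1 N), for 0.1 s.
At the end, for the whole second after the job is handed in: The cover is held in the gripper, level within 5 degrees and at rest, its underside 4 to 18 mm above the chamber's top face without touching it, and each of its three holes is within 4 mm (horizontally) of its threaded hole, so that all of each thread shows through (horizontal distance between hole0 and thread0 below 0.004 m and horizontal distance between hole1 and thread1 below 0.004 m and horizontal distance between hole2 and thread2 below 0.004 m and z of cover in the frame of chamber_top between 0.004 and 0.018 m and angle between cover's own z axis and vertical below 0.09 rad and linear speed of cover below 0.02 m/s and contact force between cover and the fingers above 1 N and contact force between cover and chamber below 0.1 N); the arm keeps its last pose, push and grip.
It fails at once if the cover touches the chamber (contact force between cover and chamber above 1 N).
It fails at once if a bystander (mouse, jar, tweezers, dish) is moved more than 20 mm (distance of any of mouse, sample_jar, tweezers, screw_dish from where it was at the start of the episode above 0.02 m).
It also fails if it takes over 32 s, if anything falls off the work surface, if the arm or the gripper's body presses on something with over 40 N, if the wrist force passes 120 N, or if a joint passes its speed limit or range.

## Robot

A 6-joint arm with a two-finger parallel gripper is mounted at the origin on the work surface. World frame = base frame: x ahead of the robot, y to its left, z up, the work surface at z = 0. Lengths are in m, angles in rad, forces in N, time in s.
With the tool pointing down it reaches from about 0.3 to 0.825 m from the base axis. Payload 5.4 kg.
Tool frame: the origin (TCP) lies midway between the tips of the shut fingers; the grasp point (between the pads) lies 19 mm behind it; z points along the fingers, x is the direction in which the jaws open and shut, and the axes are right-handed (so a half turn about z gives the same grasp; the last joint's range is limited). The gripper opens to 92 mm and grips with 3 to 60 N. Pads are 20 mm wide; open, the fingers measure 128 mm over their backs; the gripper's body (75 mm by 189 mm) begins 69 mm behind the grasp point.
Start: joints at [1.066, 0.158, 1.597, -0, 1.386, -0.21], TCP at [0.167, 0.55, 0.215] pointing down, gripper open.
Joint ranges: [-2.91, 2.91], [-0.94, 2.29], [0.18, 2.7], [-1.29, 4.43], [0.17, 2.64], [-3, 3]. Speed limits (rad/s): [2.57, 2.57, 3.14, 3.14, 3.14, 3.14].

## Interface

Orientations are given as a rotation vector (axis times angle).
In Python, from plant import manip gives the robot as it stands.
- The arm moves only by the tool drive_tool, never from a script. Its argument "commands" is one flat list of numbers, 7 for each row, row after row: the turn, a rotation vector about the tool's x, y, z in units of 6 degrees (1.0 is 6 degrees), then the shift along the tool's x, y, z in units of 40 mm (1.0 is 40 mm), then the finger opening in mm, from 0 to 91.9. In form: [rx, ry, rz, dx, dy, dz, gripper, rx, ry, rz, dx, dy, dz, gripper, ...]. A call has 1 to 10 rows; each row shifts and turns the commanded pose from where the row before left it, along the tool's axes as they then stand; what a row does not reach is not made up. A row lasts 1/10 s, in which the tool goes at most 50 mm and 8.59 degrees, less where a joint would pass 70% of its speed; a pose out of reach is approached as far as the arm can. A call is refused whole if a number of a shift passes 1 or a number of a turn 1, either way. A call with a gripper value outside its range is refused whole. The fingers move at their own pace and stop on an object; the grip force is fixed at half the most. Time passes only in rows, so rows that do not move let the fingers close. It gives the time, the measured TCP pose, the force and the opening at its end, in the units of the state.
- manip.state(): the state, without advancing time (a new reading comes with each control period).
- manip.capture(name): name is "scene" or "top"; returns a dict with "color" (384x512x3 uint8, red, green, blue), "intrinsics" (3x3 intrinsics, pixels), "D" ([k1, k2, p1, p2, k3] as OpenCV has them; the pictures are not rectified), "world_from_camera" (4x4, takes a point from camera to world coordinates). Camera axes: x right, y down, z forward; pixel columns grow to the right and rows downward; lengths in m; the calibration is good to about 2 mm. A picture is of the moment at which its call begins. There is no depth.
- manip.finish_job(): hands the job in, once; it reports no verdict.
The state is a dict: "time_s": time; "joint_positions": joint angles; "dq": joint speeds; "joint_efforts": joint torques, N m; "ee_pos": TCP position; "ee_rot": TCP orientation; "ft_force": force on the tool from outside, world axes, zero at the start; "wrist_torque": the same for the moment, N m; "gripper_width": finger opening in m.
Only numpy, scipy, OpenCV 4.12 (cv2) and the standard library are available. Lean on these libraries where they do the work, as an engineer would, in place of code of your own. Each camera call takes 0.05 s, during which the arm holds its last target.

## Working session

There is one attempt and no reset: what is moved stays moved. The work goes in short steps, Python scripts to look and compute and a tool call to move; the robot and the scene stay as the last step left them, time stands still between calls to the robot, and variables do not carry over. Pictures are saved under pics/ and viewed, and the job is handed in when it is done.

Besides the shell and the picture viewer there is one more tool, called after "Emit:" by a JSON object that holds its "op" and its "data", one argument or row to a line. drive_tool: Moves the arm, as the interface text tells. Its arguments: {"type":"object","properties":{"commands":{"type":"array"}},"required":["commands"]}

```bash
mkdir -p pics; ls
cat > h.py <<'E'
import numpy as np, cv2, pickle
from plant import manip
def cap(n,f):
    c=manip.capture(n); cv2.imwrite(f'pics/{f}.png',c['color'][:,:,::-1]); pickle.dump(c,open(f'pics/{f}.pkl','wb')); return c
def ld(f): return pickle.load(open(f'pics/{f}.pkl','rb'))
def proj(c,P):
    T=np.linalg.inv(c['world_from_camera']); P=np.atleast_2d(P).astype(float)
    return cv2.projectPoints(P,cv2.Rodrigues(T[:3,:3])[0],T[:3,3],np.array(c['intrinsics'],float),np.array(c['D'],float))[0].reshape(-1,2)
def back(c,uv,z):
    uv=np.atleast_2d(uv).astype(float)
    n=cv2.undistortPoints(uv.reshape(-1,1,2),np.array(c['intrinsics'],float),np.array(c['D'],float)).reshape(-1,2)
    W=np.array(c['world_from_camera']); d=np.c_[n,np.ones(len(n))]@W[:3,:3].T
    o=W[:3,3]; return o+d*((z-o[2])/d[:,2])[:,None]
E
python3 - <<'E'
from h import *
for n in('scene','top'):
    c=cap(n,n+'0'); print(n,c['world_from_camera'])
print(manip.state())
E
```

```text
pics
scene [[ 0.79075083  0.40226362 -0.46140775  0.98583495]
 [ 0.61177043 -0.54544912  0.5729068  -0.58465885]
 [-0.02121489 -0.73530214 -0.67740733  0.76440462]
 [ 0.          0.          0.          1.        ]]
top [[-0.00232551 -0.99218691  0.12473868  0.36117605]
 [-0.99986278  0.00435295  0.01598343  0.00345995]
 [-0.01640153 -0.12468439 -0.99206088  1.3235685 ]
 [ 0.          0.          0.          1.        ]]
{'time_s': 0.1, 'joint_positions': array([ 1.06587938e+00,  1.58989312e-01,  1.59807798e+00,  4.13998969e-06,
        1.38621043e+00, -2.10097948e-01]), 'dq': array([-0.00042085, -0.00091943, -0.00558901,  0.00055299,  0.00065501,
       -0.00081682]), 'joint_efforts': array([-4.58663471e-04, -3.86505818e+01, -3.22958887e+01,  7.02909543e-02,
        3.40416329e-02, -4.77505864e-05]), 'ee_pos': array([0.16681771, 0.54968682, 0.21372972]), 'ee_rot': array([ 2.52306786e+00,  1.87065699e+00, -2.41038997e-03]), 'ft_force': array([0.11285034, 0.31383786, 0.5796714 ]), 'wrist_torque': array([-0.02636473, -0.0079438 , -0.00994764]), 'gripper_width': 0.09145840979789174}
```

View pics/scene0.png

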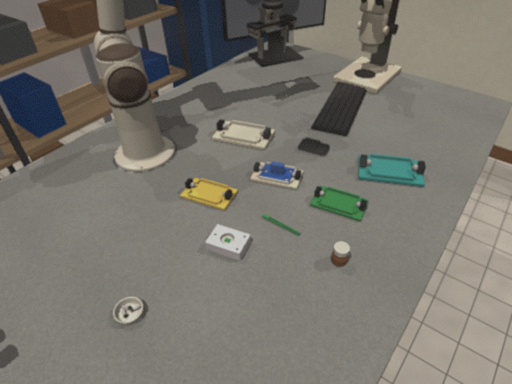

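View pics/top0.png

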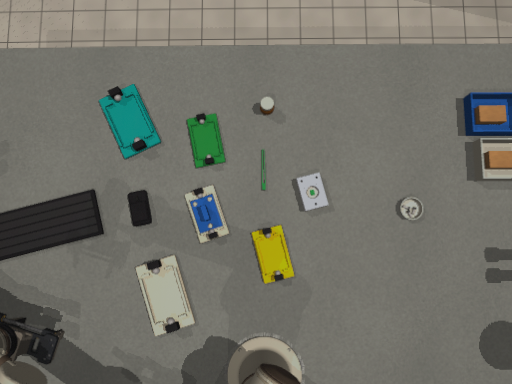

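Run:
```python
from h import *
c=ld('top0'); d=ld('scene0')
a=c['color'][:,:,::-1];s=d['color'][:,:,::-1]
r=lambda im,x,y,w,h,W,H:cv2.resize(im[y:y+h,x:x+w],(W,H),interpolation=cv2.INTER_CUBIC)
o=np.vstack([np.hstack([r(a,177,175,60,45+15,400,400)[:300] if 0 else r(a,172,178,70,70,400,400)[:,:],r(a,284,166,56,56,400,400)])])
o2=np.hstack([r(s,242,150,70,50,400,286),r(s,195,215,70,50,400,286)])
cv2.imwrite('pics/z1.png',o);cv2.imwrite('pics/z2.png',o2)
```

```text
(no output)
```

View pics/z1.png

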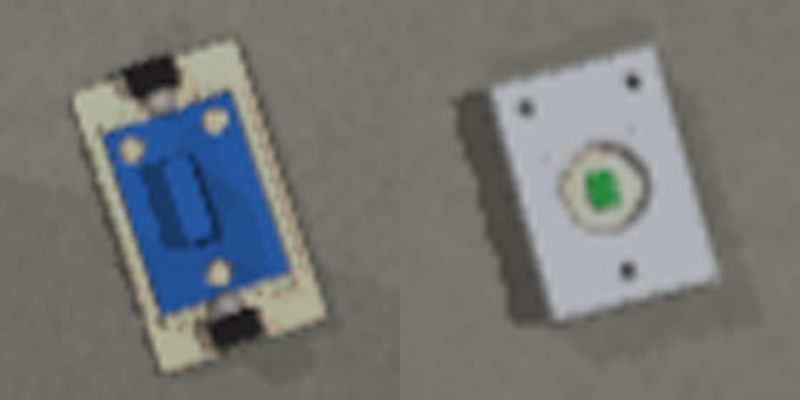

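View pics/z2.png

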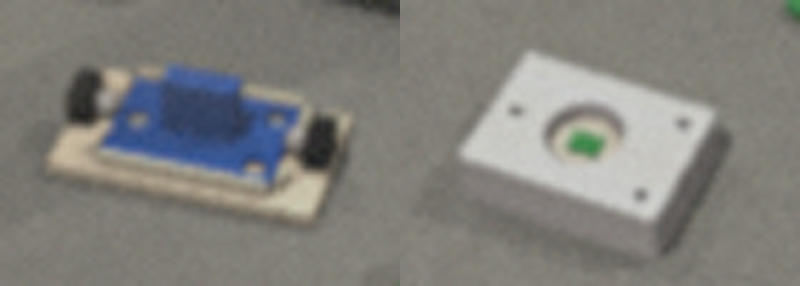

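```bash
cat > fit.py <<'E'
from h import *
from scipy.optimize import least_squares
H=np.array([[38,23],[38,-23],[-38,0]])*1e-3
def pw(p,Q,z):
    c,s=np.cos(p[2]),np.sin(p[2]); return np.c_[Q@np.array([[c,s],[-s,c]])+p[:2],np.full(len(Q),z)]
def fit(obs,z):  # obs: list (cam,uv)
    f=lambda p:np.concatenate([(proj(c,pw(p,H,z))-uv).ravel() for c,uv in obs])
    r=least_squares(f,[.4,0,.2],x_scale=[.01,.01,.1]); return r.x,r.fun
E
python3 - <<'E'
from fit import *
t,s=ld('top0'),ld('scene0')
def U(a,ox,oy,k): return (np.array(a)+.5)/k-.5+np.array([ox,oy])
k=400/70
cov=[(t,U([(132,150),(216,121),(219,272)],172,178,k)),(s,U([(277,119),(257,168),(137,121)],242,150,k))]
ch=[(t,U([(126,107),(233,81),(228,270)],284,166,400/56)),(s,U([(284,122),(241,195),(117,110)],195,215,k))]
for n,o,z in(('cover',cov,.018),('chamber',ch,.030)):
    for w in (o[:1],o[1:],o):
        p,r=fit(w,z); print(n,p.round(4),np.degrees(p[2]).round(2),r.round(2))
E
```

```text
cover [0.4628 0.1711 0.3291] 18.86 [-0.   -0.11 -0.07 -0.06  0.07  0.17]
cover [0.4655 0.169  0.3602] 20.64 [-0.12 -0.06  0.06  0.14  0.05 -0.08]
cover [0.4637 0.1707 0.3389] 19.42 [ 0.05 -0.29 -0.07 -0.38  0.33 -0.16 -0.2  -0.35 -0.32 -0.23 -0.01 -0.7 ]
chamber [ 0.5264 -0.1432  0.2461] 14.1 [-0.01  0.05  0.04 -0.13 -0.03  0.08]
chamber [ 0.5271 -0.1431  0.2486] 14.24 [ 0.01  0.12  0.03 -0.12 -0.04  0.  ]
chamber [ 0.5268 -0.1431  0.2473] 14.17 [-0.05 -0.07 -0.02 -0.26 -0.05 -0.05 -0.09  0.08 -0.1  -0.17 -0.13 -0.07]
```

```bash
cat > go.py <<'E'
from h import *
import sys
def go(tx,ty,tz,yaw):
    s=manip.state(); p=s['ee_pos'];R=cv2.Rodrigues(np.array(s['ee_rot']))[0]
    d=R.T@(np.array([tx,ty,tz])-p)
    x=np.arctan2(R[1,0],R[0,0])
    Rt=np.array([[np.cos(yaw),np.sin(yaw),0],[np.sin(yaw),-np.cos(yaw),0],[0,0,-1]])
    rv=cv2.Rodrigues(R.T@Rt)[0].ravel()
    print('t',s['time_s'],'pos',p.round(4),'yaw',x.round(4),'w',s['gripper_width'],'f',s['ft_force'].round(2),'tilt',R[:,2].round(4))
    print('turn units',(np.degrees(rv)/6).round(3),'shift units before turn',(d/.04).round(3),'after turn',(Rt.T@(np.array([tx,ty,tz])-p)/.04).round(3))
if __name__=='__main__': go(*map(float,sys.argv[1:]))
E
python3 go.py .464 .1705 .18 1.906
python3 -c "
from h import *
for n in('top0','scene0'): print(proj(ld(n),[[.167,.55,.215],[.464,.1705,.054],[0,0,0]]))"
```

```text
t 0.1 pos [0.1668 0.5497 0.2137] yaw 1.276 w 0.09145840979789174 f [0.11 0.31 0.58] tilt [-8.0e-04 -1.5e-03 -1.0e+00]
turn units [-0.008  0.014 -6.016] shift units before turn [-6.91   9.864  0.851] after turn [-11.396   3.898   0.843]
[[ 41.85411496 326.8995606 ]
 [204.60317984 211.87153241]
 [264.31719718 373.72639215]]
[[271.70411001  54.70205239]
 [276.96015968 163.46130282]
 [144.68593902 152.38120398]]
```

Emit:
{"op": "drive_tool", "data": {
  "commands": [0, 0, 0, -0.69, 0.98, 0.08, 60, 0, 0, 0, -0.69, 0.98, 0.08, 60, 0, 0, 0, -0.69, 0.98, 0.08, 60, 0, 0, 0, -0.69, 0.98, 0.08, 60, 0, 0, 0, -0.69, 0.98, 0.08, 60, 0, 0, 0, -0.69, 0.98, 0.08, 60, 0, 0, 0, -0.69, 0.98, 0.08, 60, 0, 0, 0, -0.69, 0.98, 0.08, 60, 0, 0, 0, -0.69, 0.98, 0.08, 60, 0, 0, 0, -0.69, 0.98, 0.08, 60]
}}

```text
time_s: 1.1
ee_pos: [0.4626, 0.1704, 0.1822]
ee_rot: [-2.524, -1.871, 0.0]
ft_force: [0.7, 0.4, 1.1]
gripper_width: 0.0598
```

Emit:
{"op": "drive_tool", "data": {
  "commands": [0, 0, -1, 0, 0, 0, 50, 0, 0, -1, 0, 0, 0, 50, 0, 0, -1, 0, 0, 0, 50, 0, 0, -1, 0, 0, 0, 50, 0, 0, -1, 0, 0, 0, 50, 0, 0, -1, 0, 0, 0, 50, 0, 0, 0, 0, 0, 0, 50, 0, 0, 0, 0, 0, 0, 50]
}}

```text
time_s: 1.9
ee_pos: [0.4617, 0.1722, 0.1823]
ee_rot: [-1.825, -2.557, 0.001]
ft_force: [0.4, -0.5, -0.1]
gripper_width: 0.0503
```

```bash
python3 go.py .464 .1705 .026 1.906; python3 -c "
from h import *
c=cap('top','top1'); d=cap('scene','scene1')
a=c['color'][:,:,::-1];s=d['color'][:,:,::-1]
r=lambda im,x,y,w,h,W,H:cv2.resize(im[y:y+h,x:x+w],(W,H),interpolation=cv2.INTER_CUBIC)
cv2.imwrite('pics/z3.png',np.hstack([r(a,157,150,100,100,400,400),r(s,222,100,100,100,400,400)]))"
```

```text
t 1.9 pos [0.4617 0.1722 0.1823] yaw 1.9019 w 0.0503303047255441 f [ 0.35 -0.53 -0.1 ] tilt [-6.e-04 -0.e+00 -1.e+00]
turn units [-0.006 -0.001 -0.039] shift units before turn [-0.059  0.042  3.908] after turn [-0.058  0.04   3.908]
```

View pics/z3.png

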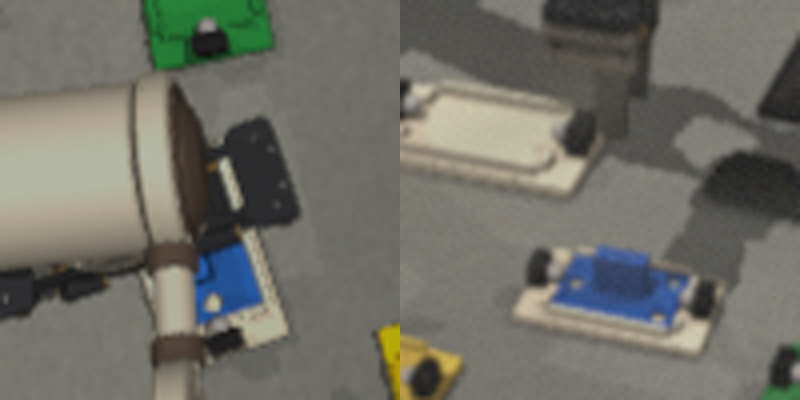

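Emit:
{"op": "drive_tool", "data": {
  "commands": [0, 0, 0, -0.06, 0.04, 0.9, 50, 0, 0, 0, 0, 0, 0.9, 50, 0, 0, 0, 0, 0, 0.9, 50, 0, 0, 0, 0, 0, 0.6, 50, 0, 0, 0, 0, 0, 0.3, 50, 0, 0, 0, 0, 0, 0.3, 50, 0, 0, 0, 0, 0, 0, 50]
}}

```text
time_s: 2.7
ee_pos: [0.4638, 0.1704, 0.0259]
ee_rot: [-1.822, -2.558, 0.002]
ft_force: [0.0, 0.0, 0.3]
gripper_width: 0.0503
```

```bash
python3 go.py .464 .1705 .026 1.906; python3 -c "
from h import *
d=cap('scene','scene2')
s=d['color'][:,:,::-1]
cv2.imwrite('pics/z4.png',cv2.resize(s[110:210,222:342],(720,600),interpolation=cv2.INTER_CUBIC))"
```

```text
t 2.7 pos [0.4638 0.1704 0.0259] yaw 1.9039 w 0.05032081501258958 f [0.02 0.04 0.29] tilt [-1.5e-03 -2.0e-04 -1.0e+00]
turn units [-0.014 -0.003 -0.02 ] shift units before turn [ 0.001  0.007 -0.003] after turn [ 0.001  0.007 -0.003]
```

View pics/z4.png

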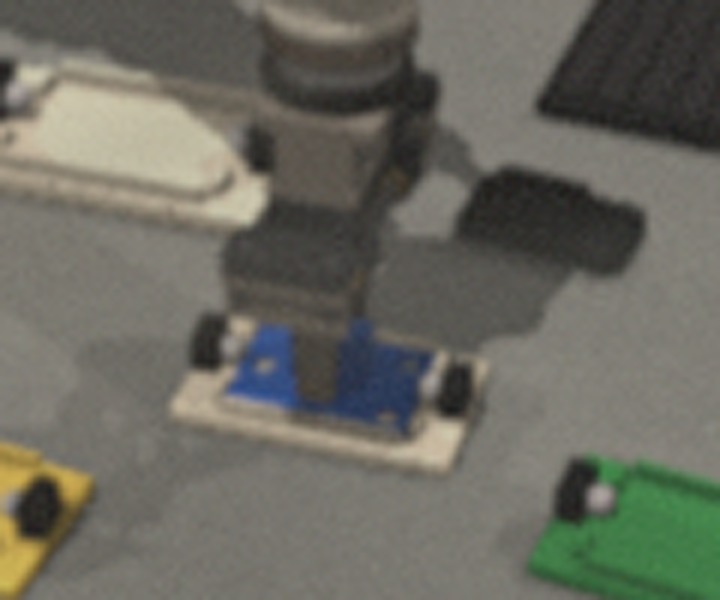

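The front finger stands on the near side of the rib, over the plate. Closing.

Emit:
{"op": "drive_tool", "data": {
  "commands": [0, 0, 0, 0, 0, 0, 25, 0, 0, 0, 0, 0, 0, 10, 0, 0, 0, 0, 0, 0, 5, 0, 0, 0, 0, 0, 0, 5, 0, 0, 0, 0, 0, 0, 5, 0, 0, 0, 0, 0, 0, 5]
}}

```text
time_s: 3.35
ee_pos: [0.4645, 0.1705, 0.027]
ee_rot: [1.822, 2.559, 0.001]
ft_force: [-1.0, -0.2, 3.0]
gripper_width: 0.0159
```

```bash
python3 go.py .464 .1705 .12 1.906
```

```text
t 3.35 pos [0.4645 0.1705 0.027 ] yaw 1.9043 w 0.015910818025324458 f [-1.   -0.23  2.98] tilt [ 4.e-04  2.e-04 -1.e+00]
turn units [ 0.004 -0.    -0.016] shift units before turn [ 0.003 -0.011 -2.326] after turn [ 0.003 -0.012 -2.326]
```

Holds the 16 mm rib. Lifting straight up, gently at first.

Emit:
{"op": "drive_tool", "data": {
  "commands": [0, 0, 0, 0, 0, -0.1, 5, 0, 0, 0, 0, 0, -0.1, 5, 0, 0, 0, 0, 0, -0.1, 5, 0, 0, 0, 0, 0, -0.2, 5, 0, 0, 0, 0, 0, -0.4, 5, 0, 0, 0, 0, 0, -0.7, 5, 0, 0, 0, 0, 0, -0.7, 5, 0, 0, 0, 0, 0, -0.6, 5, 0, 0, 0, 0, 0, -0.2, 5, 0, 0, 0, 0, 0, 0, 5]
}}

```text
time_s: 4.35
ee_pos: [0.4652, 0.1705, 0.1521]
ee_rot: [1.821, 2.558, 0.003]
ft_force: [0.3, 0.0, -0.9]
gripper_width: 0.0159
```

```bash
python3 go.py .5268 -.1431 .15 1.818; python3 -c "
from h import *
d=cap('scene','scene3')
s=d['color'][:,:,::-1]
cv2.imwrite('pics/z5.png',cv2.resize(s[90:210,212:352],(700,600),interpolation=cv2.INTER_CUBIC))"
```

```text
t 4.35 pos [0.4652 0.1705 0.1521] yaw 1.9043 w 0.01590535528021985 f [ 0.34  0.04 -0.92] tilt [ 2.9e-03  2.0e-04 -1.0e+00]
turn units [0.027 0.006 0.824] shift units before turn [-7.913 -1.111  0.055] after turn [-7.979 -0.425  0.052]
```

View pics/z5.png

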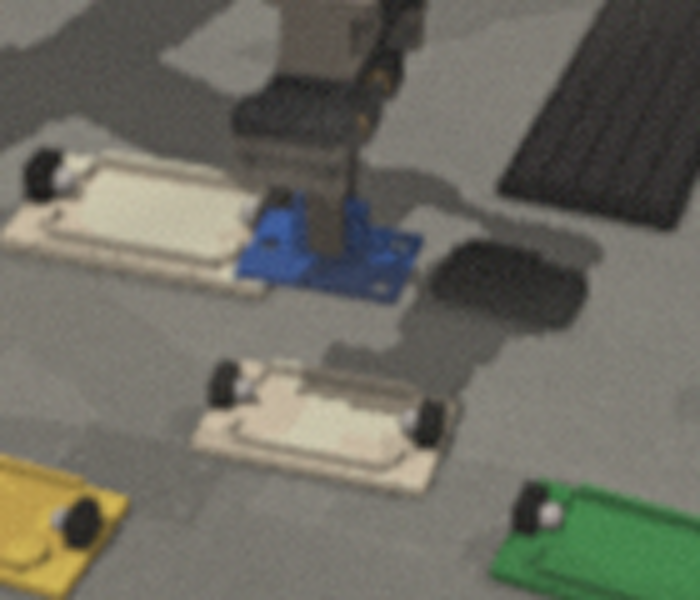

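Emit:
{"op": "drive_tool", "data": {
  "commands": [0, 0, 0.4, 0, 0, 0, 5, 0, 0, 0.42, -0.3, 0, 0, 5, 0, 0, 0, -0.6, 0, 0, 5, 0, 0, 0, -0.9, -0.1, 0, 5, 0, 0, 0, -0.9, -0.1, 0, 5, 0, 0, 0, -0.9, 0, 0, 5, 0, 0, 0, -0.9, -0.1, 0, 5, 0, 0, 0, -0.9, -0.1, 0, 5, 0, 0, 0, -0.9, 0, 0, 5, 0, 0, 0, -0.9, 0, 0, 5]
}}

```text
time_s: 5.4
ee_pos: [0.5189, -0.1146, 0.1492]
ee_rot: [-1.93, -2.476, 0.001]
ft_force: [1.2, 0.2, -0.8]
gripper_width: 0.0158
```

Emit:
{"op": "drive_tool", "data": {
  "commands": [0, 0, 0, -0.5, 0, 0, 5, 0, 0, 0, -0.3, 0, 0, 5, 0, 0, 0, 0, 0, 0, 5, 0, 0, 0, 0, 0, 0, 5, 0, 0, 0, 0, 0, 0, 5]
}}

```text
time_s: 5.9
ee_pos: [0.5275, -0.1422, 0.1504]
ee_rot: [-1.928, -2.48, -0.0]
ft_force: [0.3, -0.1, -1.5]
gripper_width: 0.0158
```

```bash
python3 go.py .5268 -.1431 .085 1.818; python3 -c "
from h import *
d=cap('scene','scene4');c=cap('top','top4')
s=d['color'][:,:,::-1];a=c['color'][:,:,::-1]
r=lambda im,x,y,w,h,W,H:cv2.resize(im[y:y+h,x:x+w],(W,H),interpolation=cv2.INTER_CUBIC)
cv2.imwrite('pics/z6.png',np.hstack([r(s,175,160,110,110,400,400),r(a,270,140,110,110,400,400)]))"
```

```text
t 5.9 pos [ 0.5275 -0.1422  0.1504] yaw 1.8199 w 0.015802893494280924 f [ 0.3  -0.07 -1.52] tilt [-5.e-04  6.e-04 -1.e+00]
turn units [-0.003 -0.007  0.018] shift units before turn [-0.02  -0.021  1.635] after turn [-0.019 -0.022  1.635]
```

View pics/z6.png

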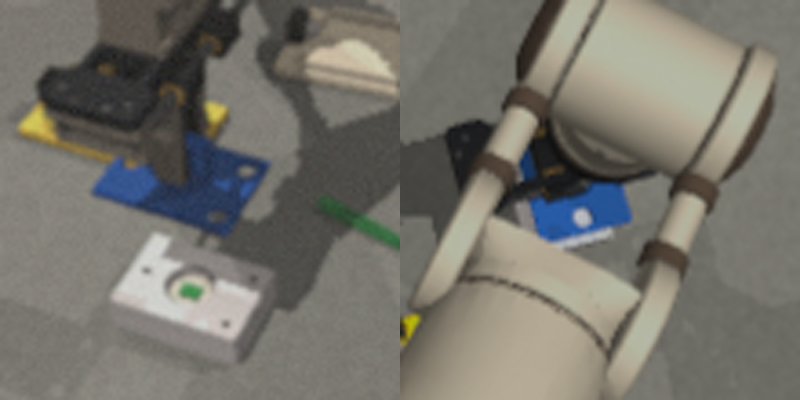

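Emit:
{"op": "drive_tool", "data": {
  "commands": [0, 0, 0, 0, 0, 0.4, 5, 0, 0, 0, 0, 0, 0.5, 5, 0, 0, 0, 0, 0, 0.5, 5, 0, 0, 0, 0, 0, 0.4, 5, 0, 0, 0, 0, 0, 0.1, 5, 0, 0, 0, 0, 0, 0, 5, 0, 0, 0, 0, 0, 0, 5]
}}

```text
time_s: 6.7
ee_pos: [0.5284, -0.1437, 0.0757]
ee_rot: [1.929, 2.478, 0.0]
ft_force: [-0.1, -0.2, -1.1]
gripper_width: 0.0154
```

```bash
python3 go.py .5268 -.1431 .057 1.818; python3 -c "
from h import *
d=cap('scene','scene5');c=cap('top','top5')
s=d['color'][:,:,::-1];a=c['color'][:,:,::-1]
r=lambda im,x,y,w,h,W,H:cv2.resize(im[y:y+h,x:x+w],(W,H),interpolation=cv2.INTER_CUBIC)
cv2.imwrite('pics/z7.png',r(s,185,190,80,60,800,600));cv2.imwrite('pics/z8.png',r(a,280,160,60,60,600,600))"
```

```text
t 6.7 pos [ 0.5284 -0.1437  0.0757] yaw 1.8189 w 0.015447974390430412 f [-0.12 -0.19 -1.07] tilt [ 1.5e-03 -8.0e-04 -1.0e+00]
turn units [0.012 0.011 0.008] shift units before turn [ 0.024 -0.036  0.466] after turn [ 0.024 -0.036  0.466]
```

View pics/z7.png

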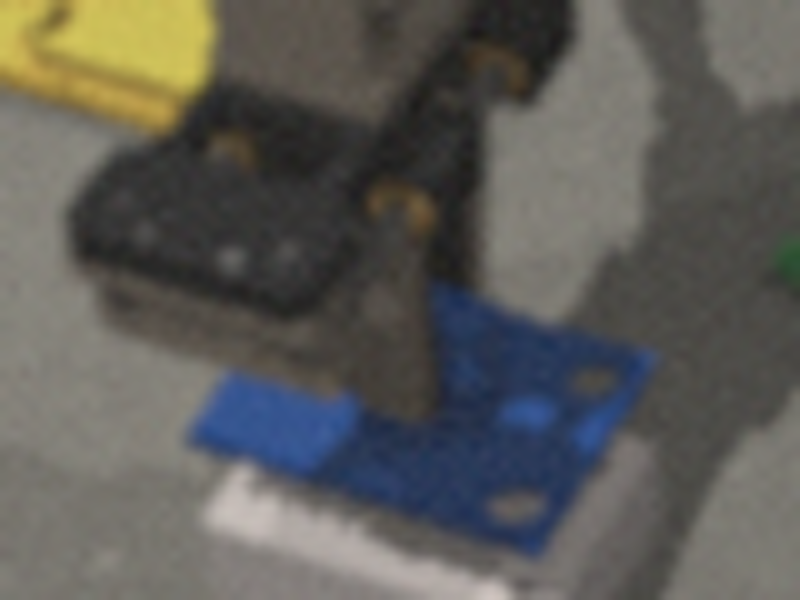

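View pics/z8.png

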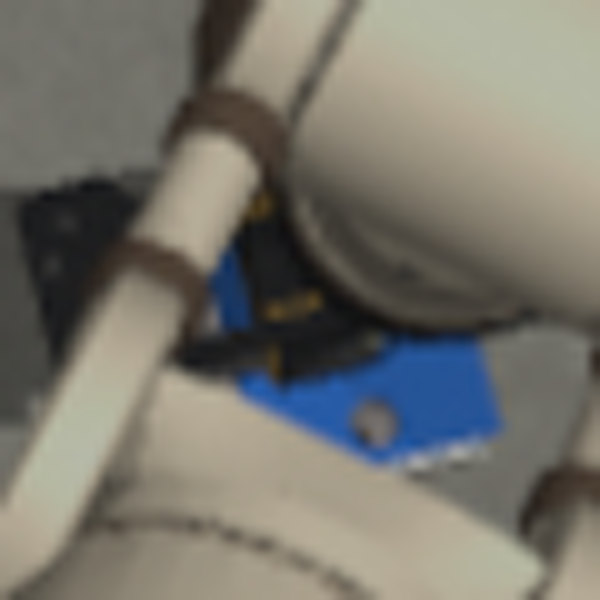

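```bash
cat > f6.py <<'E'
from fit import *
from scipy.spatial.transform import Rotation as Ro
def fit6(obs,full,z0):
    # obs: cam, pts(mm, cover frame), uv, ; params x,y,yaw,z,(tiltx,tilty)
    def f(p):
        q=np.r_[p,np.zeros(6-len(p))]
        R=(Ro.from_rotvec([q[4],q[5],0])*Ro.from_rotvec([0,0,q[2]])).as_matrix()
        return np.concatenate([(proj(c,np.array(P)*1e-3@R.T+[q[0],q[1],q[3]])-uv).ravel() for c,P,uv in obs])
    x0=np.r_[.527,-.143,.248,z0,np.zeros(2 if full else 0)]
    r=least_squares(f,x0,x_scale=[.01,.01,.1,.01]+[.1]*(2 if full else 0)); return r.x,r.fun
E
python3 - <<'E'
from f6 import *
s,t=ld('scene5'),ld('top5')
U=lambda a,ox,oy,k:(np.array(a)+.5)/k-.5+np.array([ox,oy])
so=(s,[(38,23,6),(38,-23,6),(50,35,6),(50,-35,6),(-50,-35,6)],U([(595,379),(517,504),(658,352),(538,545),(190,430)],185,190,10))
to=(t,[(-38,0,6),(-50,-35,6)],U([(376,421),(502,430)],280,160,10))
for n,o in(('scene',[so]),('both',[so,to])):
  for fl in(0,1):
    p,r=fit6(o,fl,.06); print(n,p.round(4),r.round(2))
E
```

```text
scene [ 0.5269 -0.1413  0.2405  0.0583] [ 0.05 -0.42  0.01 -0.41 -0.13  0.46  0.1   0.35 -0.03  0.01]
scene [ 0.5275 -0.1417  0.2354  0.0588  0.0035 -0.0097] [ 0.09 -0.43 -0.04 -0.42 -0.07  0.43  0.02  0.32 -0.    0.1 ]
both [ 0.5284 -0.143   0.2432  0.0608] [ 0.02 -0.46 -0.01 -0.39 -0.14  0.41  0.11  0.38 -0.19  0.08 -0.27 -0.16
  0.08  0.01]
both [ 0.5285 -0.1431  0.2416  0.0608 -0.0025 -0.007 ] [ 0.03 -0.43 -0.03 -0.42 -0.13  0.43  0.08  0.32 -0.18  0.13 -0.27 -0.18
  0.08  0.01]
```

Emit:
{"op": "drive_tool", "data": {
  "commands": [0, 0, 0, 0.02, -0.035, 0, 5, 0, 0, 0, 0, 0, 0.12, 5, 0, 0, 0, 0, 0, 0.12, 5, 0, 0, 0, 0, 0, 0.12, 5, 0, 0, 0, 0, 0, 0.1, 5, 0, 0, 0, 0, 0, 0, 5, 0, 0, 0, 0, 0, 0, 5, 0, 0, 0, 0, 0, 0, 5]
}}

```text
time_s: 7.6
ee_pos: [0.5263, -0.1433, 0.0564]
ee_rot: [1.93, 2.478, 0.0]
ft_force: [0.9, -1.2, -1.0]
gripper_width: 0.016
```

```bash
python3 go.py .5268 -.1431 .056 1.818; python3 -c "
from h import *
d=cap('scene','scene6');c=cap('top','top6')
s=d['color'][:,:,::-1];a=c['color'][:,:,::-1]
r=lambda im,x,y,w,h,W,H:cv2.resize(im[y:y+h,x:x+w],(W,H),interpolation=cv2.INTER_CUBIC)
cv2.imwrite('pics/z9.png',r(s,190,205,80,60,800,600));cv2.imwrite('pics/z10.png',r(a,280,160,60,60,600,600))"
```

```text
t 7.6 pos [ 0.5263 -0.1433  0.0564] yaw 1.8184 w 0.01597090994476348 f [ 0.94 -1.23 -0.96] tilt [ 3.e-04 -2.e-04 -1.e+00]
turn units [0.003 0.003 0.004] shift units before turn [0.001 0.012 0.01 ] after turn [0.001 0.012 0.01 ]
```

View pics/z9.png

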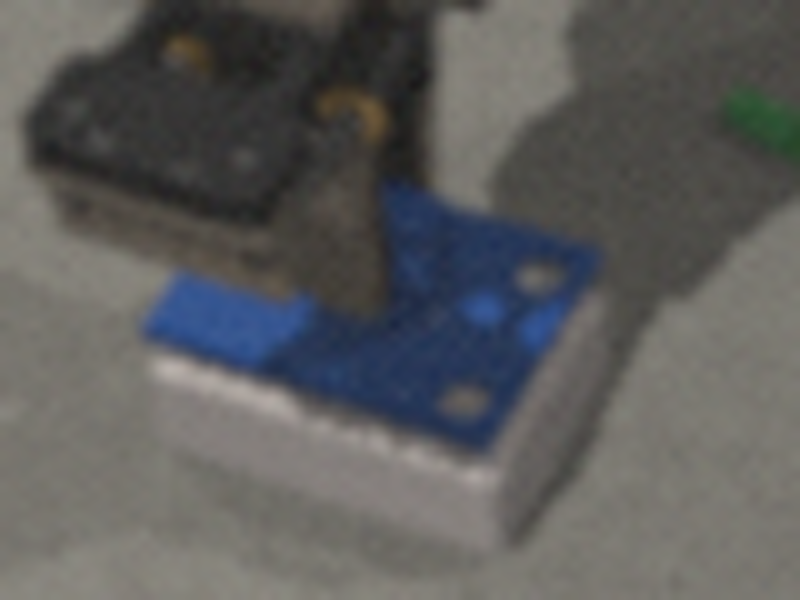

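View pics/z10.png

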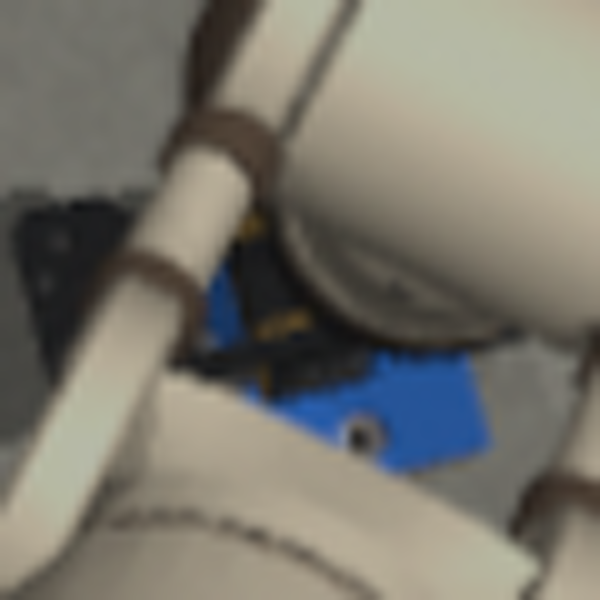

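Run:
```python
from f6 import *
s,t=ld('scene6'),ld('top6')
U=lambda a,ox,oy,k:(np.array(a)+.5)/k-.5+np.array([ox,oy])
so=(s,[(38,23,3),(38,-23,3),(50,35,6),(50,-35,6),(-50,-35,6)],U([(541,276),(465,402),(603,245),(483,443),(145,328)],190,205,10))
to=(t,[(-38,0,6),(-50,-35,6)],U([(363,434),(490,440)],280,160,10))
for n,o in(('scene',[so]),('both',[so,to])):
  for fl in(0,1):
    p,r=fit6(o,fl,.06); print(n,p.round(4),r.round(2))
# predicted for ideal pose at z .0414
P=pw([.5268,-.1431,.2473],H,.03); h=pw([.5268,-.1431,.2473],H,.0474)
print((proj(t,np.r_[P[2:],h[2:]])-[280,160]+.5)*10-.5); print((proj(s,np.r_[P[:2],h[:2]])-[190,205]+.5)*10-.5)
```

```text
scene [ 0.5233 -0.1403  0.249   0.0375] [ 0.02  0.01  0.06 -0.13 -0.23  0.51  0.4  -0.17 -0.27 -0.21]
scene [ 0.523  -0.1392  0.2272  0.0366  0.0436 -0.0162] [ 0.16 -0.22 -0.09 -0.04 -0.1   0.2   0.05  0.02 -0.02  0.04]
both [ 0.526  -0.1426  0.2475  0.0416] [ 0.19 -0.02  0.17 -0.09 -0.02  0.47  0.51 -0.11 -0.33 -0.26  0.16  0.02
  0.22  0.42]
both [ 0.527  -0.143   0.2295  0.0426  0.0327 -0.0239] [ 0.29 -0.22 -0.   -0.04  0.08  0.19  0.17 -0.01 -0.22  0.09  0.12 -0.19
  0.09  0.47]
[[358.93379057 437.63163688]
 [366.05894585 431.65580201]]
[[546.53105181 314.69518672]
 [471.18746854 439.95888537]
 [543.56409734 271.16517785]
 [467.14175652 396.64720195]]
```

Emit:
{"op": "drive_tool", "data": {
  "commands": [0, 0, 0, -0.01, 0.015, 0, 5, 0, 0, 0, 0, 0, 0, 5, 0, 0, 0, 0, 0, 0, 5, 0, 0, 0, 0, 0, 0, 5, 0, 0, 0, 0, 0, 0, 5, 0, 0, 0, 0, 0, 0, 5]
}}

```text
time_s: 8.3
ee_pos: [0.5268, -0.1434, 0.0562]
ee_rot: [-1.93, -2.479, 0.0]
ft_force: [0.4, 0.2, -1.6]
gripper_width: 0.0154
```

```bash
python3 go.py .5268 -.1431 .056 1.818; python3 -c "
from h import *
d=cap('scene','scene7');c=cap('top','top7')
s=d['color'][:,:,::-1];a=c['color'][:,:,::-1]
r=lambda im,x,y,w,h,W,H:cv2.resize(im[y:y+h,x:x+w],(W,H),interpolation=cv2.INTER_CUBIC)
cv2.imwrite('pics/z11.png',np.hstack([r(s,190,205,60,60,400,400),r(a,300,185,40,40,400,400)]))"
```

```text
t 8.3 pos [ 0.5268 -0.1434  0.0562] yaw 1.8185 w 0.015398222463464669 f [ 0.43  0.19 -1.63] tilt [-1.e-04  0.e+00 -1.e+00]
turn units [-0.001 -0.     0.005] shift units before turn [0.007 0.002 0.005] after turn [0.007 0.002 0.005]
```

View pics/z11.png

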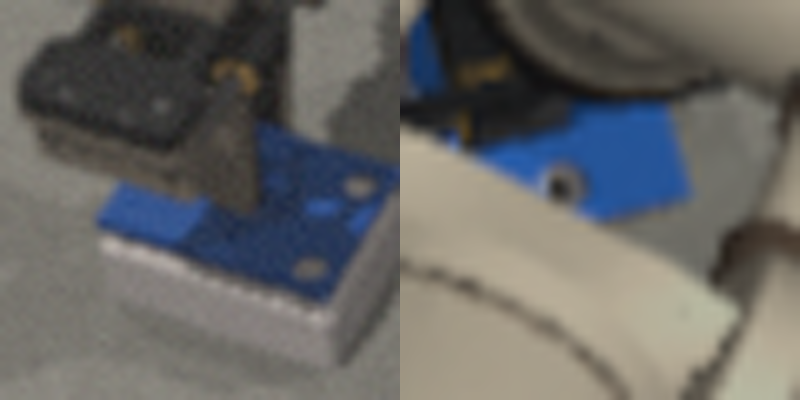

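```bash
python3 -c "
from plant import manip
print(manip.finish_job()); s=manip.state(); print(s['time_s'],s['ee_pos'],s['ft_force'],s['gripper_width'])"
```

```text
the job is handed in; nothing more can be done
None
the job is handed in; nothing more can be done
```

I pulled the cover straight up out of the small cream dock by its rib, carried it to the chamber, and handed in still holding it there. The job was handed in at about 8.4 s of the 32 s allowed; no verdict was reported.

**Last checks:**
- **Height:** the underside is about 11 mm above the chamber's top face, from both the arm's readings and the camera fit.
- **Horizontal fit:** the last two-camera fit put the cover about 1 mm off the chamber, with the angle about its vertical axis matching. I then nudged it about 0.7 mm to correct that and did not run the fit again. In the last top view, thread2 shows wholly through hole2.
- **Level:** the tool's tilt is under 0.001 rad by the arm's readings.
- **Grip and contact:** the gripper holds at about 15.5 mm. The wrist force is 1.6 N downward, which is just the cover's weight, so it is not touching the chamber.

**What was less certain:**
- **Level from the cameras:** when the fit was left free to tilt, it gave about 0.04 rad of tilt and 0.02 rad less yaw. I put that down to noise at this resolution; even if real, it is inside the 0.09 rad limit.
- **Scene camera alone:** it put the cover 3–4 mm to one side and about 4 mm lower. That view fixes depth poorly, so I relied on the two cameras together and the arm's readings.
- **Hole0 and hole1:** the arm hides both in the top view, so their fit over the threads comes from the pose fit; I did not see those threads through the holes.
- **Bystanders:** I did not re-measure the mouse, jar, tweezers and dish at the end. The arm passed well above everything it crossed.

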